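# Zero the tube reader: seat the tube, hold the recessed button

### The arm

A 6-joint arm with a two-finger parallel gripper is mounted at the origin on a cart in front of the work surface, level with it; the furniture and walls round the work are solid. World frame = base frame: x ahead of the robot, y to its left, z up, the work surface at z = 0. Lengths are in m, angles in rad, forces in N, time in s.
With the tool pointing down it reaches from about 0.375 to 0.9 m from the base axis. Payload 3.1 kg.
Tool frame: the origin (TCP) lies at the very end of the fingers, on their centre line; the grasp point (between the pads) lies 19 mm behind it; y points along the fingers, x is the direction in which the jaws open and shut, and the axes are right-handed (so a half turn about y gives the same grasp; the last joint's range is limited). The gripper opens to 87 mm and grips with 3 to 60 N. Pads are 19 mm wide; open, the fingers measure 117 mm over their backs; the gripper's body (75 mm by 190 mm) begins 51 mm behind the grasp point.
Start: joints at [-1.52, 0.527, 1.433, -0, 1.181, -0.178], TCP at [0.142, -0.609, 0.223] pointing down, gripper open.
Joint ranges: [-3.08, 3.08], [-0.75, 2.2], [0.22, 2.44], [-1.43, 4.57], [0, 2.65], [-2.85, 2.85]. Speed limits (rad/s): [2.79, 2.79, 3.14, 3.14, 3.14, 3.14].

### API

Orientations are given as a unit quaternion [x, y, z, w].
In Python, from rig import robot gives the robot as it stands.
- The arm moves only by the shell command python3 -m creep 'ROWS' [FORCE]. ROWS is JSON, a list of rows, each a list of 3 entries, a list of its own where there are three numbers: the shift along the tool's x, y, z in mm, then the turn about the tool's y in rad, then the opening, from 0 (shut) to 1 (fully open). A call has 1 to 8 rows; each row shifts and turns the commanded pose from where the row before left it, along the tool's axes as they then stand; what a row does not reach is not made up. A row lasts 1/10 s, in which the tool goes at most 50 mm and 8.59 degrees, less where a joint would pass 70% of its speed; a pose out of reach is approached as far as the arm can. A call with a gripper value outside its range is refused whole. The fingers move at their own pace and stop on an object; FORCE is the grip in N (left out, the last holds). Time passes only in rows, so rows that do not move let the fingers close. It gives the time, the measured TCP pose, the force and the opening at its end, in the units of the state.
- robot.get_obs(): the state, without advancing time (a new reading comes with each control period).
- robot.camera(name): name is "side" or "top" or "wrist"; returns a dict with "pixels" (480x640x3 uint8, red, green, blue), "fx", "fy", "cx", "cy" (pixels), "position" and "rotation" of the camera in the world. Camera axes: x right, y up, looking along -z (the intrinsics and any distortion apply to the point x, -y, -z); pixel columns grow to the right and rows downward; lengths in m; the calibration is good to about 2 mm. A picture is of the moment at which its call begins. There is no depth.
- robot.hand_in(): hands the job in, once; it reports no verdict.
The state is a dict: "time": time; "q": joint angles; "joint_velocities": joint speeds; "joint_torque": joint torques, N m; "position": TCP position; "tool_rot": TCP orientation; "ft_force": force on the tool from outside, world axes, zero at the start; "moment": the same for the moment, N m; "grip_width": finger opening in m.
Only numpy, scipy, OpenCV 4.12 (cv2) and the standard library are available. Lean on these libraries where they do the work, as an engineer would, in place of code of your own. Each camera call takes 0.05 s, during which the arm holds its last target.

### The job

Zero the tube reader: take the test tube out of the rack and put it down into the reader's well, right to the bottom, and let go of it. Then take the stylus from its stand, reach with it through the small hole in the top of the reader and press the recessed button fully down; finish while still gripping the stylus and holding the button down with it. Do not press the button before the tube is in, and leave the other things on the bench where they are.

Things in the scene. Friction and masses are not known exactly. Their poses are not given: they have to be found in the camera images.
- reader: tube reader, a white box fixed to the bench, 120 x 190 x 80 mm (x, y, z of its own frame), origin under its centre on the bench, z up; -x is its front with the dark display. Flat top at z = 80 mm with two holes: the tube well at x 0, y +50 mm and the small button hole at x 0, y -50 mm (each with a thin dark metal ring round it)
- well_mouth (a point): centre of the mouth of the tube well, level with the reader's top (z up). The well is a straight vertical round hole, 22 mm across and 60 mm deep; a seated tube stands 65 mm out of it
- well_floor (a point): centre of the flat floor of the well, 60 mm below its mouth and 20 mm above the bench; the foot of a seated tube rests here
- recess_mouth (a point): centre of the mouth of the small button hole, level with the reader's top (z up). The hole is straight, vertical and round, 13 mm across; the top of the button (a flat black disc 11 mm across) lies 20 mm below the mouth, and 25 mm below it when fully down
- zero_button (a joint): travel of the recessed button: 0 = up, 0.005 m = fully down, growing as it is pressed downward. Spring: starts to move at about 2 N, fully down at about 5 N, springs back when released; below that is a rigid stop
- rack: white plastic test-tube rack, fixed to the bench, 59 x 190 x 77 mm (x, y, z of its own frame), origin under its centre; two rows of six cells, floor 6 mm above the bench. The reference tube stands in the only occupied cell, at about x -12.5, y +46.5 mm of this frame
- reference_tube: the only test tube: glass, part filled with a pale liquid,, 18 mm diameter, 125 mm long, about 15 g, round foot; origin at its foot, z along it to the rim. Stands in the rack with some play (leans a few degrees), about 50 mm of it above the rack; lifts straight out
- stylus_stand: stylus stand fixed to the bench: dark steel foot 84 x 84 x 12 mm under an aluminium block 36 x 36 mm whose top is 85 mm above the bench; origin under its centre. The stylus hangs in the vertical 9.5 mm hole at its centre, on its collar
- stylus: upright stylus, 134 mm long, 30 to 60 g, origin at its lower tip, z up along it: steel shaft 6 mm diameter from 0 to 70 mm, collar 20 mm diameter from 70 to 74 mm, round black handle 16 mm diameter from 74 to 134 mm. In the stand its tip is 15 mm above the bench; lifts straight out
- petri_dish: bystander: petri dish, 67 mm diameter, 16 mm high, loose on the bench; origin under its centre
- conical_flask: bystander: small conical flask, 58 mm diameter, 105 mm high, loose on the bench behind the reader; origin under its centre
- timer: bystander: black digital stopwatch, 73 x 62 x 18 mm, loose on the bench; origin under its centre

How it is judged:
On the way:
1. the reference tube stands at the bottom of the well, let go of (z of reference_tube in the frame of well_floor below 0.005 m and horizontal distance between reference_tube and well_floor below 0.006 m and angle between reference_tube's own z axis and vertical below 0.12 rad and contact force between the fingers and reference_tube below 0.05 N), for 0.2 s.
At the end, for the whole second after the job is handed in: Tube in the well: foot within 5 mm of floor, 6 mm of axis, tilt < 0.12 rad, not touched by fingers. Gripped stylus (> 2 N), nearly at rest, tip in the button hole (22 mm or more below its mouth, within 8 mm of its axis), pushes > 2 N; button more than 4 of its 5 mm down (all of step 1 and value of joint zero_button above 0.004 m and horizontal distance between stylus and recess_mouth below 0.008 m and z of stylus in the frame of recess_mouth below -0.022 m and contact force between stylus and reader above 2 N and contact force between the fingers and stylus above 2 N and linear speed of stylus below 0.02 m/s); the arm keeps its last pose, push and grip.
It fails at once if the button is pressed before the tube is in the well (value of joint zero_button above 0.0025 m and not (z of reference_tube in the frame of well_floor below 0.008 m and horizontal distance between reference_tube and well_floor below 0.01 m)).
It fails at once if a bystander (petri dish, flask, stopwatch) is moved more than 30 mm (distance of any of petri_dish, conical_flask, timer from where it was at the start of the episode above 0.03 m).
It also fails if it takes over 72 s, if anything falls off the work surface, if the arm or the gripper's body presses on something with over 40 N, if the wrist force passes 120 N, or if a joint passes its speed limit or range.

## Working session

There is one attempt and no reset: what is moved stays moved. The work goes in short steps, Python scripts to look and compute and a shell command to move; the robot and the scene stay as the last step left them, time stands still between calls to the robot, and variables do not carry over. Pictures are saved under pics/ and viewed, and the job is handed in when it is done.

```bash
ls; mkdir -p pics; python3 - <<'E'
from rig import robot
import cv2
o=robot.get_obs();print(o)
for n in("side","top","wrist"):
    c=robot.camera(n);cv2.imwrite(f"pics/{n}0.png",c["pixels"][:,:,::-1]);print(n,{k:v for k,v in c.items() if k!="pixels"})
E
```

```text
pics
{'time': 0.0, 'q': array([-1.52054367e+00,  5.28452823e-01,  1.43390788e+00, -1.00346806e-05,
        1.18137946e+00, -1.78502200e-01]), 'joint_velocities': array([ 0.00027537,  0.00113   , -0.00015304,  0.00049063, -0.00041031,
       -0.00123136]), 'joint_torque': array([-3.85782387e-04, -4.40049040e+01, -1.76590580e+01,  6.32386794e-02,
        5.81560296e-02, -1.74295933e-04]), 'position': array([ 0.14171532, -0.6079702 ,  0.22157805]), 'tool_rot': array([-0.55322963,  0.44017143, -0.43916377,  0.55436565]), 'ft_force': array([ 0.05688655,  0.20914402, -0.40050263]), 'moment': array([-0.02793646, -0.04156167,  0.00566048]), 'grip_width': 0.08668247407735138}
side {'fx': 600.9127015124036, 'fy': 600.9127015124036, 'cx': 335.6097878293439, 'cy': 236.9542325253869, 'position': array([0.04841985, 0.92349591, 0.65903503]), 'rotation': array([-0.13477707,  0.49125022,  0.82703252, -0.23775108])}
top {'fx': 575.8145729719614, 'fy': 575.8145729719614, 'cx': 320.1447883332979, 'cy': 237.77998400641852, 'position': array([0.2814531 , 0.01383885, 1.45955682]), 'rotation': array([-0.076989  ,  0.07925962,  0.70829841, -0.69721156])}
wrist {'fx': 331.0563719537031, 'fy': 331.0563719537031, 'cx': 321.893393747145, 'cy': 232.8165917401051, 'position': array([ 0.2166523 , -0.59047253,  0.38461074]), 'rotation': array([-0.10842623,  0.08703216, -0.61568928,  0.77562611])}
```

View pics/side0.png

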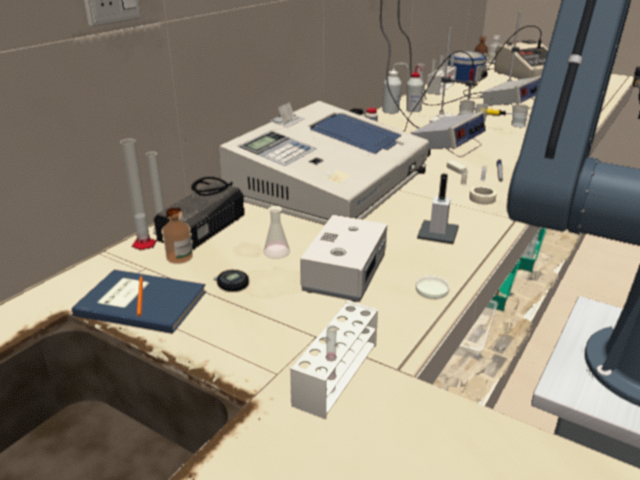

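View pics/top0.png

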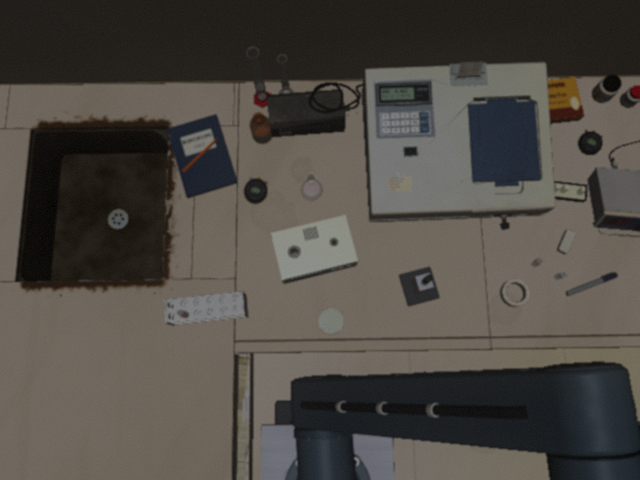

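View pics/wrist0.png

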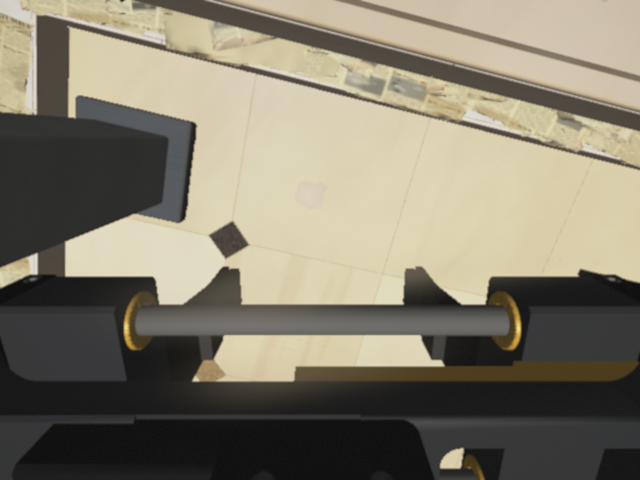

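```bash
cat >h.py <<'E'
import numpy as np, cv2
from scipy.spatial.transform import Rotation as R
from rig import robot
def ray(c,u,v):
    d=np.array([(u-c["cx"])/c["fx"],-(v-c["cy"])/c["fy"],-1.])
    return np.array(c["position"]),R.from_quat(c["rotation"]).as_matrix()@d
def plane(c,u,v,z):
    p,d=ray(c,u,v);return p+d*(z-p[2])/d[2]
def proj(c,X):
    q=R.from_quat(c["rotation"]).as_matrix().T@(np.asarray(X)-c["position"])
    return np.array([c["cx"]+c["fx"]*q[0]/-q[2],c["cy"]-c["fy"]*q[1]/-q[2]])
def tri(c1,p1,c2,p2):
    a,d=ray(c1,*p1);b,e=ray(c2,*p2)
    s=np.linalg.lstsq(np.c_[d,-e],b-a,rcond=None)[0]
    P,Q=a+s[0]*d,b+s[1]*e
    return (P+Q)/2,np.linalg.norm(P-Q)
def crop(c,x0,y0,w,h,k,fn):
    im=c["pixels"][y0:y0+h,x0:x0+w,::-1]
    cv2.imwrite(fn,cv2.resize(im,None,fx=k,fy=k,interpolation=cv2.INTER_CUBIC))
E
python3 - <<'E'
from h import *
t=robot.camera("top");s=robot.camera("side")
import pickle;pickle.dump((t,s),open("cams0.pkl","wb"))
crop(t,155,205,290,140,2.7,"pics/t1.png")
crop(s,285,160,180,260,2.3,"pics/s1.png")
t2=dict(t);t2["pixels"]=np.clip(t["pixels"].astype(float)*1.8,0,255).astype(np.uint8)
crop(t2,155,205,290,140,2.7,"pics/t1.png")
E
```

```text
(no output)
```

View pics/t1.png

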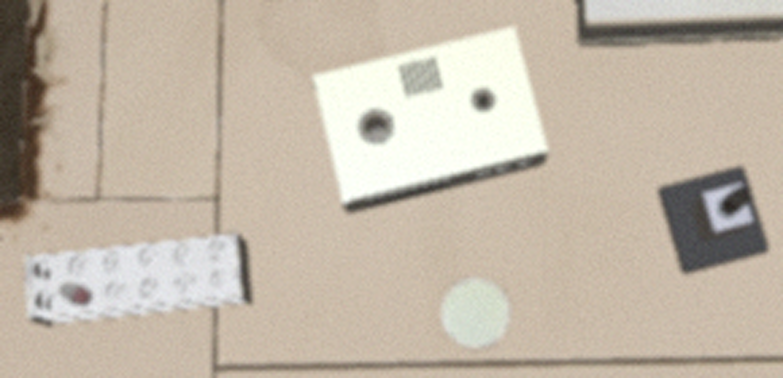

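View pics/s1.png

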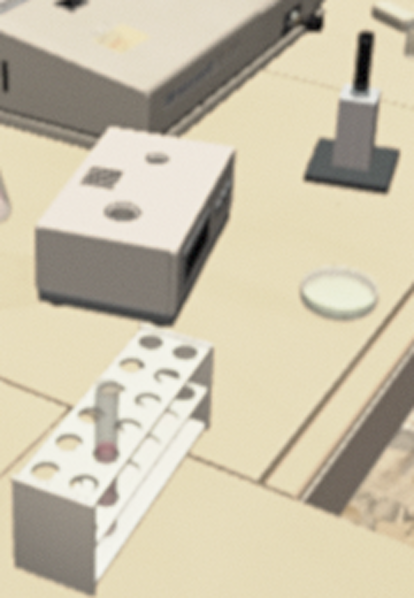

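```bash
python3 - <<'E'
from h import *
import pickle;t,s=pickle.load(open("cams0.pkl","rb"))
T=lambda x,y:(155+(x+.5)/2.7-.5,205+(y+.5)/2.7-.5)
S=lambda x,y:(285+(x+.5)/2.3-.5,160+(y+.5)/2.3-.5)
def dark(c,u,v,r):
    g=cv2.cvtColor(c["pixels"],cv2.COLOR_RGB2GRAY).astype(float)
    x0,y0=int(u)-r,int(v)-r
    w=g[y0:y0+2*r+1,x0:x0+2*r+1];m=np.median(w[[0,-1]]);k=np.clip(m-15-w,0,None)
    ys,xs=np.mgrid[y0:y0+2*r+1,x0:x0+2*r+1];b=(k>0)
    return (xs[b].mean(),ys[b].mean())
for n,a,b,z in(("well",T(375,126),S(123,211),.08),("but",T(483,99),S(157,158),.08)):
    a2=dark(t,*a,8 if n=="well" else 6);b2=dark(s,*b,9 if n=="well" else 6)
    print(n,a,a2,b,b2);print(plane(t,*a2,z),plane(s,*b2,z),tri(t,a2,s,b2))
for n,a,b in(("handle top",T(742,190),S(366,36)),("tubetop",T(66,287),S(107,388)),):
    print(n,tri(t,a,s,b))
    print(plane(t,*a,.149 if n[0]=="h" else .13),plane(s,*b,.149 if n[0]=="h" else .13))
print("stand block centre top",plane(t,*T(729,207),.085))
# rack corners
for p in((25,257),(238,235),(246,300),(35,322)):print(plane(t,*T(*p),.077))
print("rack")
for p in((14,480),(148,326),(212,347),(96,508)):print(plane(s,*S(*p),.077))
print("reader")
for p in((314,75),(515,27),(548,153),(346,207)):print(plane(t,*T(*p),.08))
print("foot")
for p in((659,187),(743,167),(767,250),(684,272)):print(plane(t,*T(*p),.012))
E
```

```text
well (293.5740740740741, 251.35185185185185) (np.float64(293.73376623376623), np.float64(251.37012987012986)) (338.19565217391306, 251.45652173913044) (np.float64(337.6788321167883), np.float64(251.37226277372264))
[0.55894814 0.0719239  0.08      ] [0.56438501 0.06929    0.08      ] (array([0.56022945, 0.07260645, 0.08239658]), np.float64(0.003783697511840688))
but (333.5740740740741, 241.35185185185185) (np.float64(333.4736842105263), np.float64(241.51315789473685)) (352.97826086956525, 228.41304347826087) (np.float64(352.7894736842105), np.float64(228.52631578947367))
[ 0.5820707  -0.02565673  0.08      ] [ 0.58720997 -0.02731869  0.08      ] (array([ 0.58357628, -0.02483433,  0.08162636]), np.float64(0.003960513478984976))
handle top (array([ 0.4845935 , -0.24377479,  0.14535931]), np.float64(0.0012637722252417827))
[ 0.48463462 -0.24287289  0.149     ] [ 0.480864   -0.23557872  0.149     ]
tubetop (array([0.41325958, 0.33439487, 0.12908231]), np.float64(8.530379903493664e-05))
[0.41320785 0.33419239 0.13      ] [0.41258405 0.33540696 0.13      ]
stand block centre top [ 0.47944231 -0.24293762  0.085     ]
[0.44564937 0.38442373 0.077     ]
[0.46231854 0.19527017 0.077     ]
[0.40448074 0.18741586 0.077     ]
[0.38812491 0.37311278 0.077     ]
rack
[0.44838618 0.38704927 0.077     ]
[0.46299327 0.19772461 0.077     ]
[0.41101127 0.19554068 0.077     ]
[0.39148923 0.38097237 0.077     ]
reader
[0.60726083 0.12761943 0.08      ]
[ 0.64964774 -0.0567065   0.08      ]
[ 0.53174605 -0.08344412  0.08      ]
[0.48554898 0.09867024 0.08      ]
foot
[ 0.50995249 -0.19173496  0.012     ]
[ 0.52777913 -0.27191741  0.012     ]
[ 0.44899686 -0.28977573  0.012     ]
[ 0.42973583 -0.21131747  0.012     ]
```

```bash
cat >>h.py <<'E'
def st(tgt=None,yaw=None):
    o=robot.get_obs();M=R.from_quat(o["tool_rot"]).as_matrix();p=o["position"]
    print("t%.2f p"%o["time"],p.round(4),"x",M[:,0].round(3),"y",M[:,1].round(3),"z",M[:,2].round(3),"F",o["ft_force"].round(2),"w%.4f"%o["grip_width"],"q",o["q"].round(2))
    if tgt is not None: print("shift mm",(M.T@(np.array(tgt)-p)*1e3).round(1))
    return o,M
E
python3 - <<'E'
from h import *
st([.45,-.2,.23])
E
```

```text
t0.25 p [ 0.1417 -0.6084  0.2221] x [ 0.227 -0.974 -0.001] y [-0.     0.001 -1.   ] z [0.974 0.227 0.   ] F [-0.24 -0.59  0.18] w0.0870 q [-1.52  0.53  1.43  0.    1.18 -0.18]
shift mm [-327.8   -7.5  392.8]
```

```bash
python3 -m creep '[[[-30,-1,36],0,1],[[-30,-1,36],0,1],[[-30,-1,36],0,1],[[-30,-1,36],0,1],[[-30,-1,36],0,1],[[-30,-1,36],0,1],[[-30,-1,36],0,1],[[-30,-1,36],0,1]]' 20; python3 -m creep '[[[-30,0,36],0,1],[[-30,0,36],0,1],[[-30,0,36],0,1],[[-49,0,0],0,1],[[-49,0,0],0,1],[[-49,0,0],0,1]]'
python3 - <<'E'
from h import *
st([.41,.333,.2])
c=robot.camera("wrist");print(c["position"],c["rotation"]);cv2.imwrite("pics/w1.png",c["pixels"][:,:,::-1])
import pickle;pickle.dump(c,open("w1.pkl","wb"))
E
```

```text
time: 1.05
position: [0.3687, -0.308, 0.2307]
tool_rot: [-0.554, 0.44, -0.44, 0.554]
ft_force: [0.6, 0.0, 0.1]
grip_width: 0.0875
time: 1.65
position: [0.4188, -0.0525, 0.2305]
tool_rot: [-0.554, 0.44, -0.44, 0.554]
ft_force: [1.2, 0.7, 0.9]
grip_width: 0.0871
t1.65 p [ 0.4188 -0.0525  0.2305] x [ 0.227 -0.974 -0.   ] y [ 0.  0. -1.] z [0.974 0.227 0.   ] F [1.16 0.72 0.92] w0.0871 q [-0.39  0.24  1.91  0.    0.99  0.95]
shift mm [-377.4   30.5   78.7]
[ 0.4936888  -0.03465193  0.3934021 ] [-0.10902196  0.08643529 -0.61587326  0.77546327]
```

View pics/w1.png

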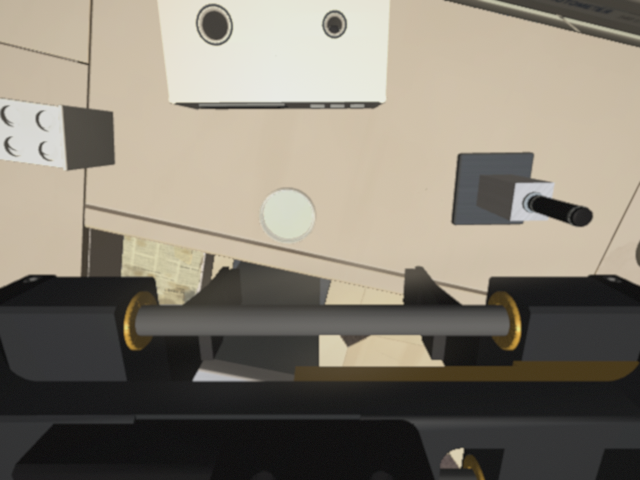

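```bash
python3 - <<'E'
from h import *
import pickle;c=pickle.load(open("w1.pkl","rb"));t,s=pickle.load(open("cams0.pkl","rb"))
print(plane(c,214,25,.08),plane(c,334.5,24.5,.08))
print(plane(c,579,215.5,.149),"collar",plane(c,537,202,.089), tri(c,(579,215.5),t,(155+742/2.7,205+190/2.7)))
crop(c,440,140,160,100,5,"pics/w1c.png")
E
```

```text
[0.56155085 0.07349631 0.08      ] [ 0.58468865 -0.02436792  0.08      ]
[ 0.48279235 -0.23700543  0.149     ] collar [ 0.48318803 -0.24294864  0.089     ] (array([ 0.48378008, -0.24473213,  0.14049184]), np.float64(0.0029556017030217627))
```

```bash
python3 -m creep '[[[-49,0,9],0,1],[[-49,0,9],0,1],[[-49,0,9],0,1],[[-49,0,9],0,1],[[-49,0,0],0,1]]'
python3 - <<'E'
from h import *
st([.41,.333,.2])
c=robot.camera("wrist");cv2.imwrite("pics/w2.png",c["pixels"][:,:,::-1])
import pickle;pickle.dump(c,open("w2.pkl","wb"))
E
```

```text
time: 2.2
position: [0.3998, 0.1945, 0.231]
tool_rot: [-0.553, 0.439, -0.44, 0.554]
ft_force: [0.5, -0.1, 0.3]
grip_width: 0.0872
t2.20 p [0.3998 0.1945 0.231 ] x [ 0.227 -0.974  0.   ] y [ 0.003  0.    -1.   ] z [0.974 0.227 0.003] F [ 0.46 -0.11  0.29] w0.0872 q [ 0.2   0.27  1.86 -0.    1.01  1.54]
shift mm [-132.6   31.    41.2]
```

View pics/w2.png

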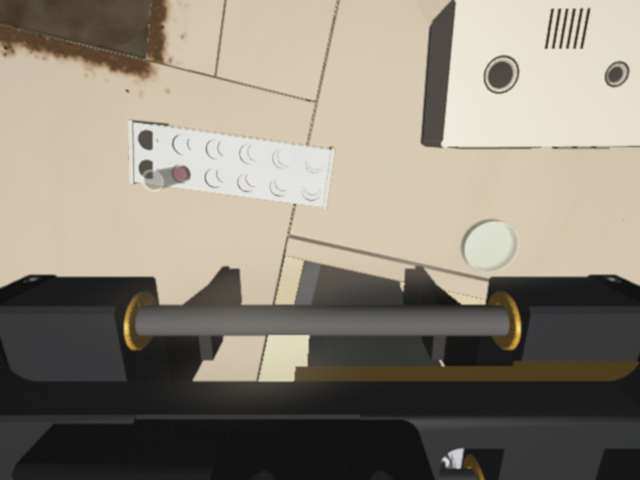

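View pics/w1c.png

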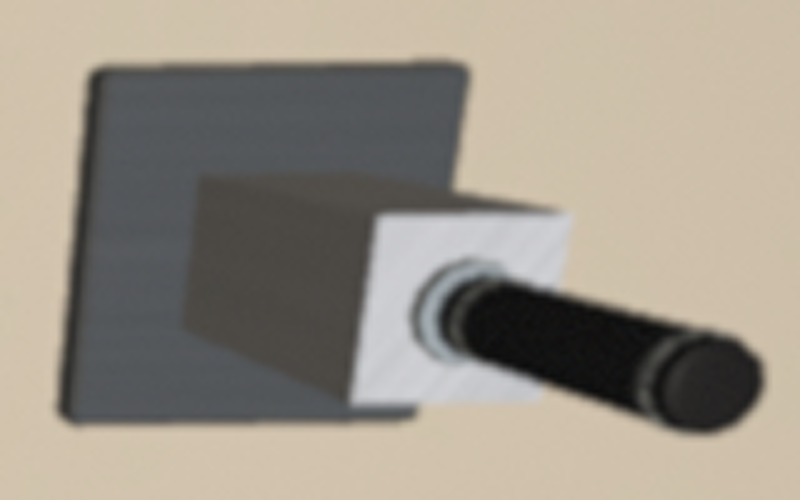

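```bash
python3 - <<'E'
from h import *
import pickle;c=pickle.load(open("w2.pkl","rb"));w=pickle.load(open("w1.pkl","rb"));t,s=pickle.load(open("cams0.pkl","rb"))
print(plane(c,501.5,74,.08),plane(c,617.5,74,.08))
print("w stylus top", plane(w,440+705/5,140+383/5,.149))
print("tri well",tri(c,(501.5,74),w,(214,25)))
for z in(.128,.131):print(plane(c,153,180,z))
crop(c,110,100,130,100,6,"pics/w2c.png")
S=lambda x,y:(285+(x+.5)/2.3-.5,160+(y+.5)/2.3-.5)
print(tri(c,(153,180),s,S(107,388)))
E
```

```text
[0.56233731 0.07251036 0.08      ] [ 0.58516196 -0.02562006  0.08      ]
w stylus top [ 0.482345   -0.23885277  0.149     ]
tri well (array([0.5616172 , 0.0731006 , 0.08130531]), np.float64(0.0006845035615394108))
[0.41290295 0.33643266 0.128     ]
[0.41359506 0.33503294 0.131     ]
(array([0.41301798, 0.33538972, 0.12983428]), np.float64(0.0007204283122216751))
```

View pics/w2c.png

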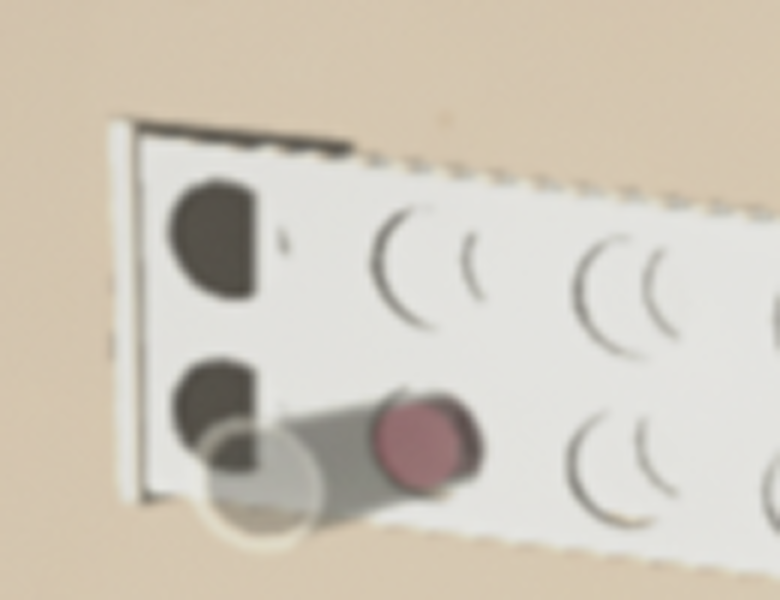

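```bash
python3 -m creep '[[[-44,0,13],0,1],[[-44,0,13],0,1],[[-44,30,14],0,1],[[0,40,0],0,1],[[0,40,0],0,1],[[0,20,0],0,1],[[0,5,0],0,1],[[0,0,0],0,1]]'
python3 - <<'E'
from h import *
import pickle;c=pickle.load(open("w2.pkl","rb"))
a=plane(c,181,174,.077);print(a)
st([.412,.334,.087])
c=robot.camera("wrist");cv2.imwrite("pics/w3.png",c["pixels"][:,:,::-1])
E
```

```text
time: 3.05
position: [0.4075, 0.3255, 0.0979]
tool_rot: [0.554, -0.44, 0.44, -0.553]
ft_force: [0.5, -0.1, 0.6]
grip_width: 0.0871
[0.41282793 0.33490435 0.077     ]
t3.05 p [0.4075 0.3255 0.0979] x [ 0.227 -0.974  0.   ] y [-0.001 -0.001 -1.   ] z [ 0.974  0.227 -0.001] F [ 0.49 -0.15  0.62] w0.0871 q [ 0.46  0.58  1.8  -0.    0.76  1.8 ]
shift mm [-7.3 10.8  6.3]
```

View pics/w3.png

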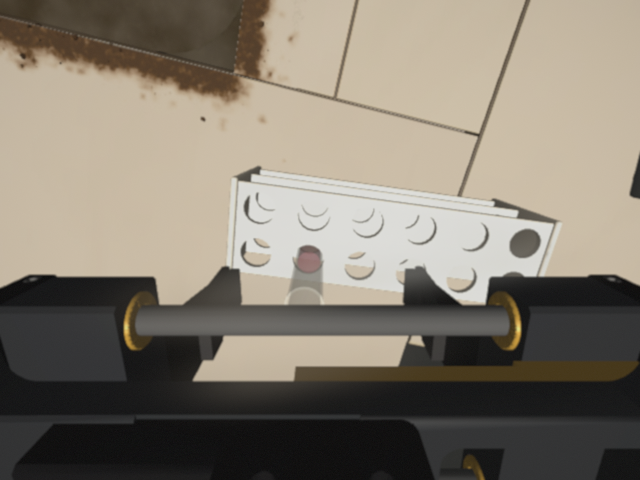

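```bash
python3 -m creep '[[[-4,6,4],0,1],[[-4,5,3],0,1],[[0,0,0],0,1],[[0,0,0],0,1]]'
python3 - <<'E'
from h import *
st([.413,.335,.087])
E
```

```text
time: 3.5
position: [0.4126, 0.3355, 0.0876]
tool_rot: [-0.554, 0.439, -0.44, 0.554]
ft_force: [0.1, -0.4, 0.6]
grip_width: 0.0871
t3.50 p [0.4126 0.3355 0.0876] x [ 0.227 -0.974 -0.   ] y [ 0.  0. -1.] z [0.974 0.227 0.   ] F [ 0.07 -0.39  0.61] w0.0871 q [ 0.47  0.61  1.78 -0.    0.75  1.81]
shift mm [0.6 0.6 0.2]
```

```bash
python3 -m creep '[[[0,0,0],0,0],[[0,0,0],0,0],[[0,0,0],0,0],[[0,0,0],0,0],[[0,0,0],0,0],[[0,0,0],0,0],[[0,0,0],0,0],[[0,0,0],0,0]]' 10
python3 -m creep '[[[0,0,0],0,0],[[0,0,0],0,0],[[0,0,0],0,0],[[0,0,0],0,0]]'
```

```text
time: 4.3
position: [0.4125, 0.3353, 0.0873]
tool_rot: [-0.554, 0.44, -0.44, 0.554]
ft_force: [0.4, -0.9, 0.3]
grip_width: 0.0312
time: 4.7
position: [0.4124, 0.3352, 0.0873]
tool_rot: [0.554, -0.44, 0.44, -0.554]
ft_force: [-0.6, 0.3, -0.4]
grip_width: 0.0173
```

```bash
python3 -m creep '[[[0,0,0],0,0],[[0,-10,0],0,0],[[0,-20,0],0,0],[[0,-30,0],0,0],[[0,-40,0],0,0],[[0,-30,0],0,0],[[0,-10,0],0,0],[[0,0,0],0,0]]'
python3 - <<'E'
from h import *
st([.5615,.073,.23])
for n in("side","wrist"):
    c=robot.camera(n);cv2.imwrite(f"pics/{n}4.png",c["pixels"][:,:,::-1])
    if n=="side":crop(c,285,240,150,170,3.5,"pics/s4c.png")
E
```

```text
time: 5.5
position: [0.4132, 0.3357, 0.2291]
tool_rot: [-0.552, 0.439, -0.44, 0.555]
ft_force: [0.7, -0.5, -0.4]
grip_width: 0.0173
t5.50 p [0.4132 0.3357 0.2291] x [ 0.227 -0.974 -0.001] y [ 0.004  0.002 -1.   ] z [0.974 0.227 0.004] F [ 0.71 -0.49 -0.39] w0.0173 q [0.47 0.39 1.66 0.   1.08 1.81]
shift mm [289.5  -0.8  84.8]
```

View pics/side4.png

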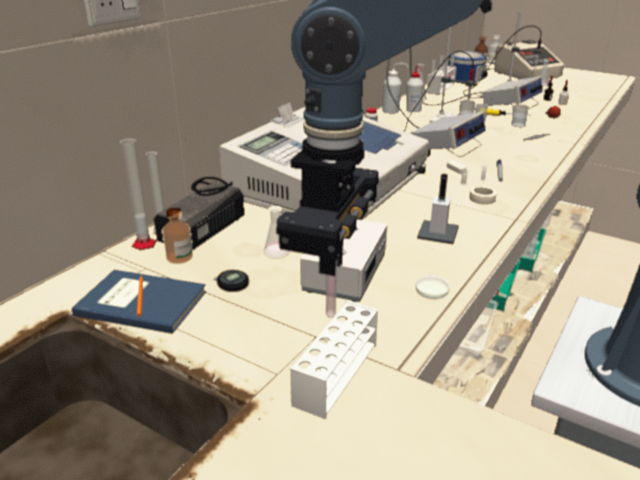

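View pics/wrist4.png

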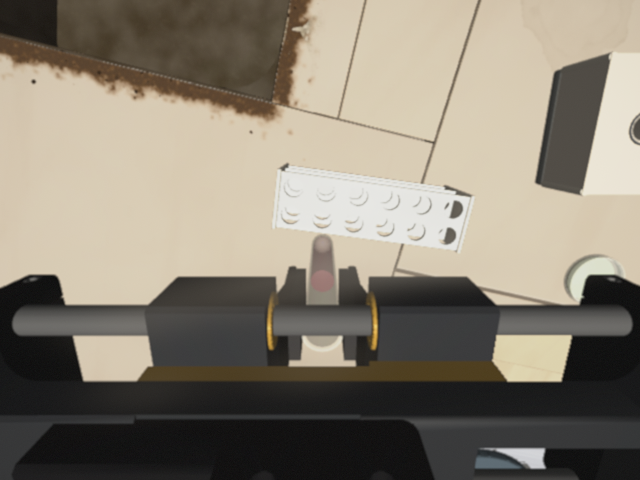

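```bash
python3 - <<'E'
from h import *
c=robot.camera("wrist");s=robot.camera("side")
import pickle;pickle.dump((c,s),open("w4.pkl","wb"))
crop(c,280,220,90,70,8,"pics/w4c.png")
crop(s,300,250,70,80,7,"pics/s4c.png")
E
```

```text
(no output)
```

View pics/w4c.png

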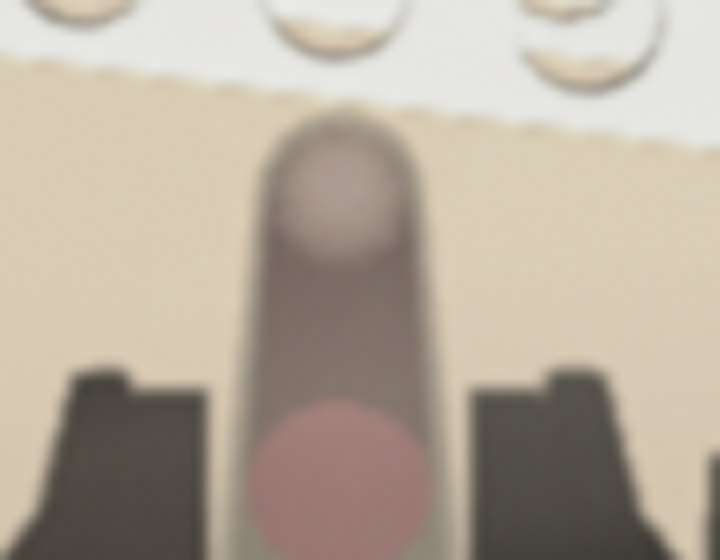

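View pics/s4c.png

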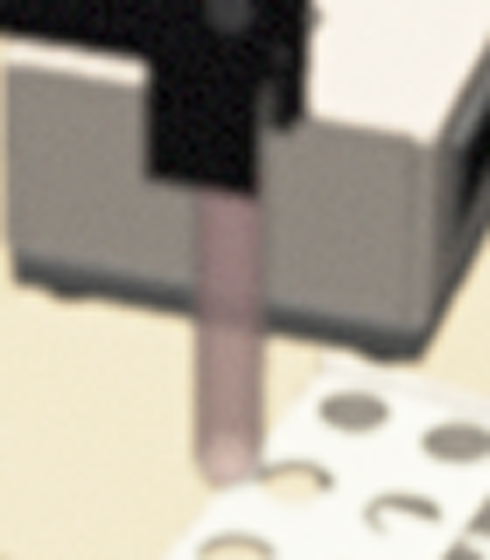

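```bash
python3 - <<'E'
from h import *
import pickle;c,s=pickle.load(open("w4.pkl","rb"))
o,M=st()
for z in(.150,.157,.164):print(z,M.T@(plane(c,322.4,243.5,z)-o["position"]),M.T@(plane(s,332.4,314.1,z)-o["position"]))
P,e=tri(c,(322.4,243.5),s,(332.4,314.1));print(P,e)
E
```

```text
t5.70 p [0.4113 0.3346 0.2256] x [ 0.227 -0.974  0.001] y [-0.003 -0.002 -1.   ] z [ 0.974  0.227 -0.004] F [-0.06  0.59 -0.77] w0.0172 q [ 0.47  0.4   1.66 -0.    1.08  1.81]
0.15 [-8.44804873e-05  7.55583955e-02  3.56911081e-04] [0.00665975 0.0755563  0.00260047]
0.157 [-9.54510240e-05  6.85497782e-02  2.60024759e-03] [-0.00244459  0.06855928 -0.00048204]
0.164 [-0.00010642  0.06154116  0.00484358] [-0.01154892  0.06156225 -0.00356455]
[0.41221158 0.33450264 0.1544682 ] 0.0014175414906962363
```

```bash
python3 -m creep '[[[36,0,10],0,0],[[42,0,13],0,0],[[42,0,13],0,0],[[42,0,13],0,0],[[42,0,12],0,0],[[42,0,12],0,0],[[36,0,10],0,0],[[0,0,0],0,0]]'
python3 - <<'E'
from h import *
st([.560,.0727,.175])
E
```

```text
time: 6.5
position: [0.5595, 0.0751, 0.2256]
tool_rot: [0.553, -0.441, 0.441, -0.552]
ft_force: [0.2, 1.7, 0.0]
grip_width: 0.0171
t6.50 p [0.5595 0.0751 0.2256] x [ 0.222 -0.975  0.001] y [-0.    -0.001 -1.   ] z [ 0.975  0.222 -0.001] F [0.16 1.66 0.  ] w0.0171 q [-0.06  0.44  1.58 -0.    1.12  1.28]
shift mm [ 2.3 50.6 -0. ]
```

```bash
python3 -m creep '[[[2,20,0],0,0],[[0,20,0],0,0],[[0,0,0],0,0],[[0,0,0],0,0],[[0,0,0],0,0]]'
python3 - <<'E'
from h import *
st([.560,.0727,.175])
for n in("side","wrist","top"):
    c=robot.camera(n);cv2.imwrite(f"pics/{n}5.png",c["pixels"][:,:,::-1])
    if n=="side":crop(c,295,180,100,110,5,"pics/s5c.png")
    if n=="wrist":crop(c,220,120,200,150,4,"pics/w5c.png");import pickle;pickle.dump(c,open("w5.pkl","wb"))
E
```

```text
time: 7.0
position: [0.558, 0.078, 0.1878]
tool_rot: [-0.554, 0.439, -0.44, 0.554]
ft_force: [0.6, -0.4, -0.2]
grip_width: 0.0173
t7.00 p [0.558  0.078  0.1878] x [ 0.228 -0.974  0.   ] y [ 0.001  0.    -1.   ] z [0.974 0.228 0.001] F [ 0.55 -0.36 -0.19] w0.0173 q [-0.06  0.49  1.63  0.    1.03  1.28]
shift mm [ 5.6 12.8  0.8]
```

View pics/s5c.png

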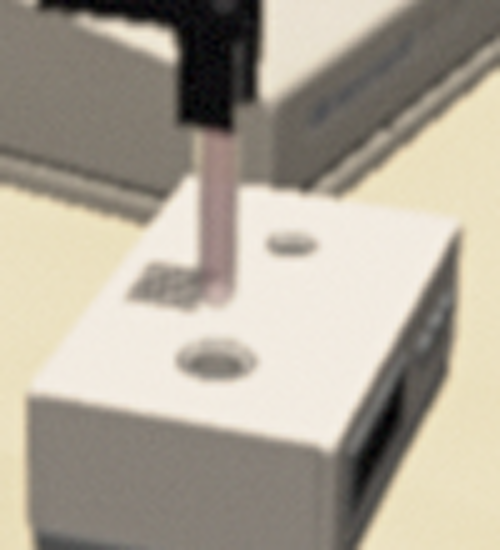

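View pics/w5c.png

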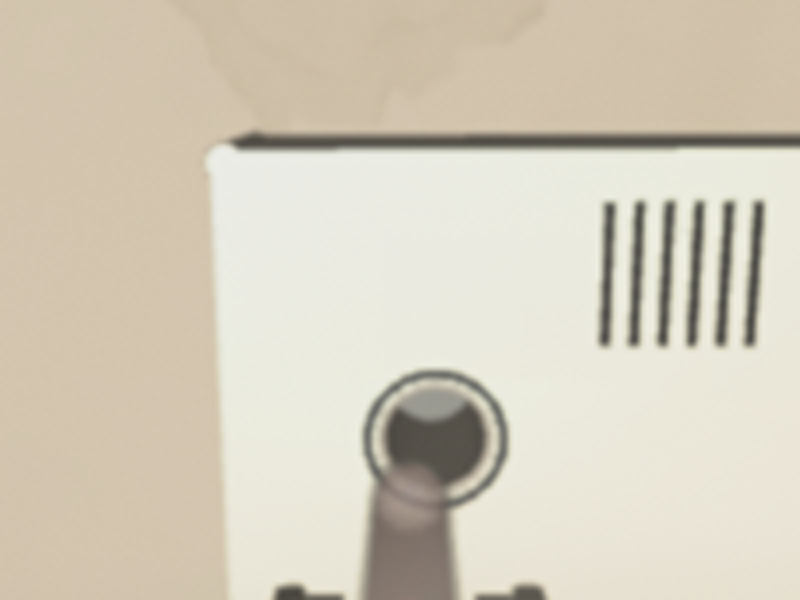

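```bash
python3 - <<'E'
from h import *
import pickle;c=pickle.load(open("w5.pkl","rb"))
o,M=st()
W=plane(c,328.6,229.4,.08);F=plane(c,322.8,244.8,o["position"][2]-.071);print("well",W,"foot",F)
print("shift",M.T@(W-F)*1e3, M.T@(W-o["position"])*1e3, M.T@(np.array([.5615,.073,.08])-F)*1e3)
E
```

```text
t7.15 p [0.5582 0.0778 0.1882] x [ 0.227 -0.974  0.   ] y [ 0.002 -0.    -1.   ] z [0.974 0.227 0.002] F [0.01 0.44 0.16] w0.0169 q [-0.06  0.49  1.63  0.    1.03  1.28]
well [0.56179763 0.07320419 0.08      ] foot [0.55904183 0.07774647 0.11721045]
shift [ 5.03295675 37.2155116   1.58716641] [  5.20987949 108.21685968   2.25522586] [ 5.16416765 37.2149891   1.25092354]
```

Shift x +5, z +1.5; then lower gently to foot just above the mouth and recheck.

```bash
python3 -m creep '[[[5,0,1.5],0,0],[[0,10,0],0,0],[[0,10,0],0,0],[[0,0,0],0,0],[[0,0,0],0,0]]'
python3 - <<'E'
from h import *
o,M=st()
c=robot.camera("wrist");crop(c,260,180,130,100,6,"pics/w6c.png");import pickle;pickle.dump(c,open("w6.pkl","wb"))
c=robot.camera("side");crop(c,295,180,100,110,5,"pics/s6c.png")
E
```

```text
time: 7.65
position: [0.5598, 0.073, 0.1665]
tool_rot: [0.554, -0.44, 0.439, -0.553]
ft_force: [0.7, 0.0, -0.9]
grip_width: 0.0173
t7.65 p [0.5598 0.073  0.1665] x [ 0.227 -0.974 -0.001] y [-0.002  0.    -1.   ] z [ 0.974  0.227 -0.002] F [ 0.72  0.02 -0.91] w0.0173 q [-0.07  0.52  1.64  0.    0.98  1.27]
```

View pics/w6c.png

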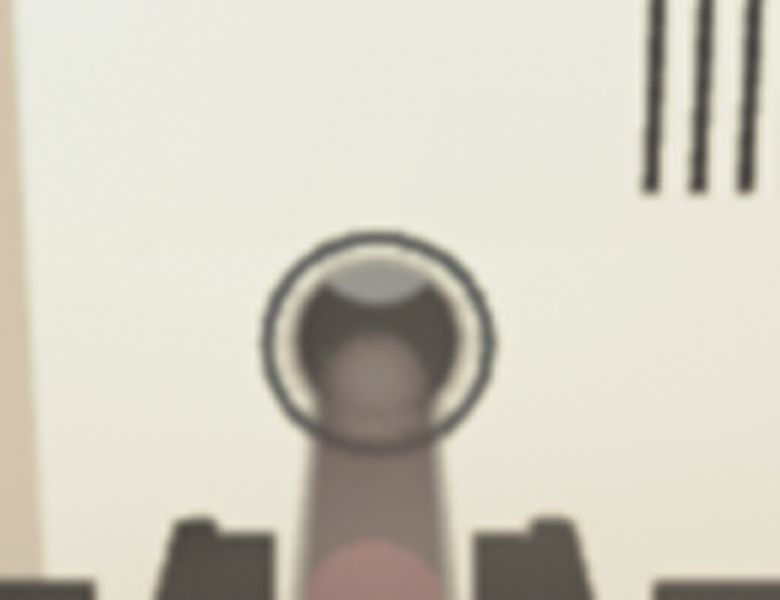

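View pics/s6c.png

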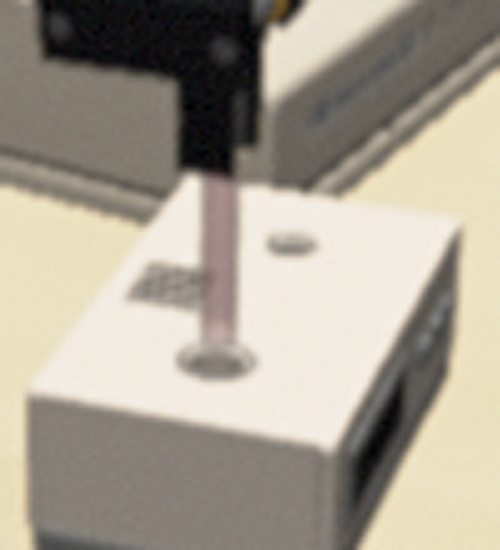

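```bash
python3 - <<'E'
from h import *
import pickle;c=pickle.load(open("w6.pkl","rb"))
o,M=st()
W=plane(c,260+378/6,180+342/6,.08);F=plane(c,260+376/6,180+390/6,o["position"][2]-.071);print("well",W,"foot",F)
print("shift",M.T@(W-F)*1e3)
E
```

```text
t7.75 p [0.5604 0.073  0.1672] x [ 0.227 -0.974 -0.   ] y [-0.  0. -1.] z [ 0.974  0.227 -0.   ] F [0.07 0.63 0.25] w0.0173 q [-0.07  0.52  1.64  0.    0.98  1.27]
well [0.56170342 0.0729177  0.08      ] foot [0.56038324 0.07291377 0.0962108 ]
shift [ 0.29653969 16.21064081  1.2884673 ]
```

```bash
python3 -m creep '[[[0,0,1],0,0],[[0,10,0],0,0],[[0,10,0],0,0],[[0,0,0],0,0]]'; python3 -m creep '[[[0,8,0],0,0],[[0,8,0],0,0],[[0,0,0],0,0]]'
python3 - <<'E'
from h import *
o,M=st()
c=robot.camera("wrist");crop(c,260,180,130,100,6,"pics/w7c.png")
c=robot.camera("side");crop(c,295,180,100,110,5,"pics/s7c.png")
E
```

```text
time: 8.15
position: [0.5597, 0.0733, 0.1453]
tool_rot: [0.555, -0.441, 0.438, -0.553]
ft_force: [-1.1, 0.1, -0.7]
grip_width: 0.0172
time: 8.45
position: [0.5603, 0.0732, 0.1299]
tool_rot: [0.554, -0.44, 0.439, -0.553]
ft_force: [-0.2, -0.4, -0.1]
grip_width: 0.0173
t8.45 p [0.5603 0.0732 0.1299] x [ 0.227 -0.974 -0.001] y [-0.003  0.    -1.   ] z [ 0.974  0.227 -0.003] F [-0.18 -0.36 -0.11] w0.0173 q [-0.07  0.57  1.67 -0.    0.9   1.27]
```

View pics/w7c.png

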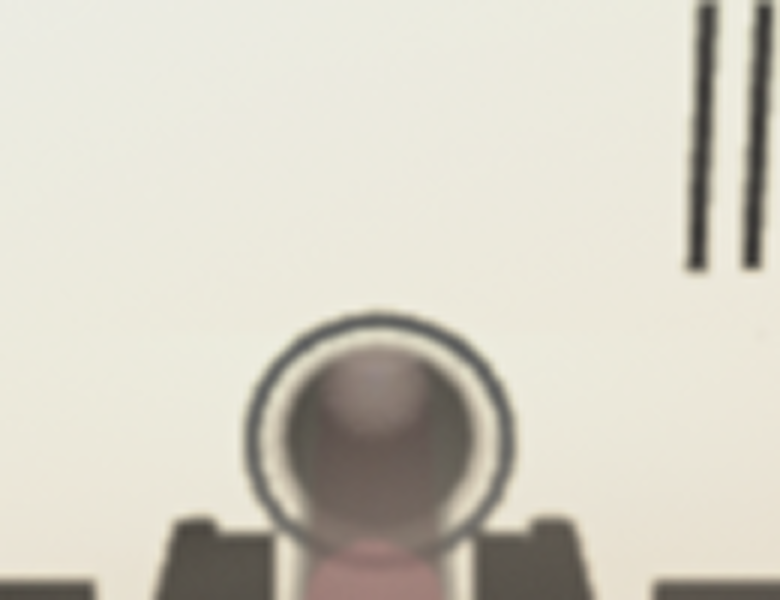

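View pics/s7c.png

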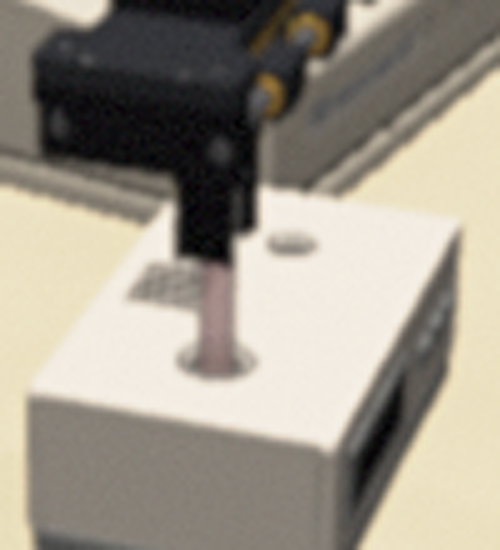

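```bash
python3 -m creep '[[[0,8,0],0,0],[[0,8,0],0,0],[[0,6,0],0,0],[[0,0,0],0,0],[[0,0,0],0,0]]'; python3 -m creep '[[[0,2,0],0,0],[[0,0,0],0,0],[[0,0,0],0,0]]';python3 -m creep '[[[0,2,0],0,0],[[0,0,0],0,0],[[0,0,0],0,0]]'
```

```text
time: 9.05
position: [0.5611, 0.0732, 0.109]
tool_rot: [0.554, -0.44, 0.439, -0.554]
ft_force: [0.2, 0.4, -0.3]
grip_width: 0.0172
time: 9.35
position: [0.5614, 0.0732, 0.1074]
tool_rot: [-0.554, 0.44, -0.44, 0.554]
ft_force: [0.3, 0.1, -0.7]
grip_width: 0.0173
time: 9.65
position: [0.5612, 0.0732, 0.1053]
tool_rot: [0.554, -0.44, 0.44, -0.554]
ft_force: [0.4, 0.4, 0.3]
grip_width: 0.0172
```

```bash
python3 -m creep '[[[0,2,0],0,0],[[0,0,0],0,0],[[0,0,0],0,0]]'; python3 -m creep '[[[0,1,0],0,0],[[0,0,0],0,0],[[0,0,0],0,0]]';python3 -m creep '[[[0,1,0],0,0],[[0,0,0],0,0],[[0,0,0],0,0]]'
```

```text
time: 9.95
position: [0.5612, 0.0732, 0.1032]
tool_rot: [0.554, -0.44, 0.44, -0.554]
ft_force: [-0.4, -0.3, -0.6]
grip_width: 0.0167
time: 10.25
position: [0.5612, 0.0732, 0.1023]
tool_rot: [0.554, -0.44, 0.44, -0.554]
ft_force: [-0.1, 0.0, 0.0]
grip_width: 0.0171
time: 10.55
position: [0.5613, 0.0732, 0.1013]
tool_rot: [0.554, -0.44, 0.44, -0.554]
ft_force: [0.1, -0.7, -0.1]
grip_width: 0.0175
```

```bash
python3 -m creep '[[[0,1,0],0,0],[[0,0,0],0,0],[[0,0,0],0,0]]';python3 -m creep '[[[0,0,0],0,0.3],[[0,0,0],0,0.3],[[0,0,0],0,0.4],[[0,0,0],0,0.5],[[0,0,0],0,0.6],[[0,0,0],0,0.6],[[0,0,0],0,0.6]]'
python3 - <<'E'
from h import *
o,M=st()
c=robot.camera("wrist");crop(c,200,180,260,195,3,"pics/w8c.png")
c=robot.camera("side");crop(c,295,180,100,110,5,"pics/s8c.png")
E
```

```text
time: 10.85
position: [0.5615, 0.0732, 0.1007]
tool_rot: [-0.554, 0.439, -0.44, 0.554]
ft_force: [-0.5, -0.3, 3.4]
grip_width: 0.017
time: 11.55
position: [0.5613, 0.0732, 0.1003]
tool_rot: [0.554, -0.44, 0.44, -0.554]
ft_force: [-0.8, -0.2, -0.5]
grip_width: 0.0507
t11.55 p [0.5613 0.0732 0.1003] x [ 0.227 -0.974 -0.   ] y [-0.  0. -1.] z [ 0.974  0.227 -0.   ] F [-0.76 -0.21 -0.54] w0.0507 q [-0.07  0.62  1.69  0.    0.84  1.27]
```

View pics/w8c.png

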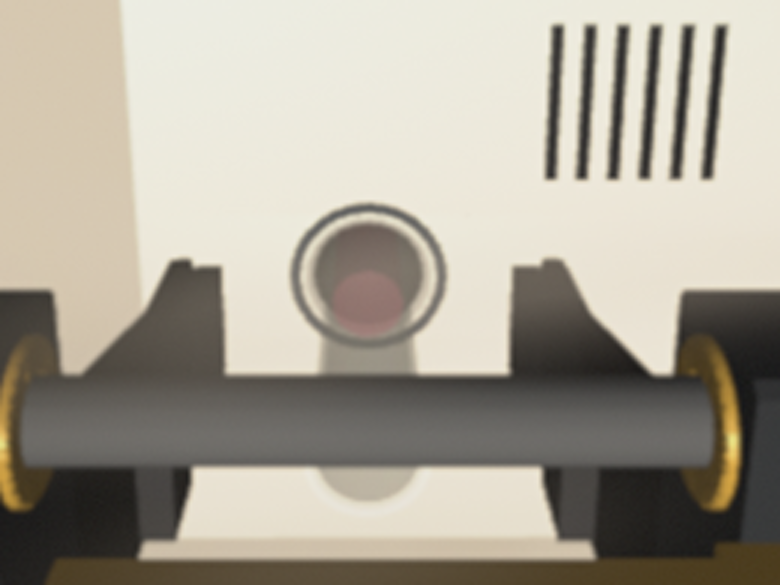

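View pics/s8c.png

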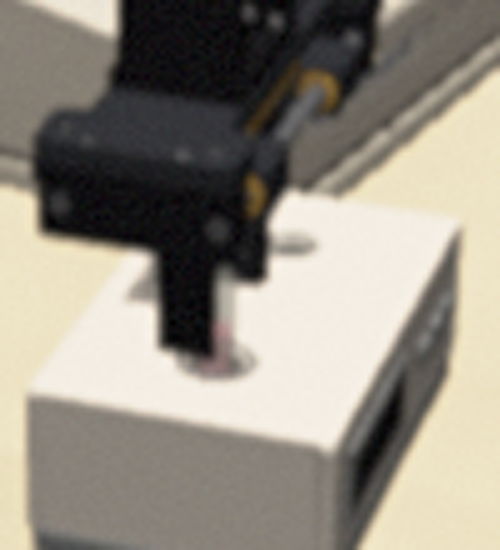

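```bash
python3 -m creep '[[[0,-20,0],0,0.6],[[0,-40,0],0,0.6],[[0,-40,0],0,0.7],[[0,-20,0],0,0.7],[[20,0,-10],0,0.7],[[40,0,-20],0,0.7],[[40,0,-20],0,0.7],[[40,0,-20],0,0.7]]'
python3 -m creep '[[[40,0,-20],0,0.7],[[40,0,-20],0,0.7],[[40,0,-20],0,0.7],[[30,0,-18],0,0.7],[[0,0,0],0,0.7]]'
python3 - <<'E'
from h import *
import pickle
o,M=st([.483,-.243,.19])
s=robot.camera("side");w=robot.camera("wrist");t=robot.camera("top")
pickle.dump((s,w,t),open("c9.pkl","wb"))
crop(w,0,0,640,480,1,"pics/w9.png");crop(s,280,150,200,150,4,"pics/s9.png")
E
```

```text
time: 12.45
position: [0.5243, -0.0802, 0.2205]
tool_rot: [-0.554, 0.439, -0.44, 0.554]
ft_force: [1.0, -0.3, 0.1]
grip_width: 0.0609
time: 12.95
position: [0.4822, -0.2474, 0.2204]
tool_rot: [0.553, -0.44, 0.442, -0.552]
ft_force: [-0.5, -0.1, -0.3]
grip_width: 0.0606
t12.95 p [ 0.4822 -0.2474  0.2204] x [ 0.222 -0.975  0.002] y [ 0.001 -0.002 -1.   ] z [0.975 0.222 0.   ] F [-0.51 -0.09 -0.32] w0.0606 q [-0.68  0.42  1.65 -0.    1.08  0.67]
shift mm [-4.2 30.4  1.8]
```

View pics/w9.png

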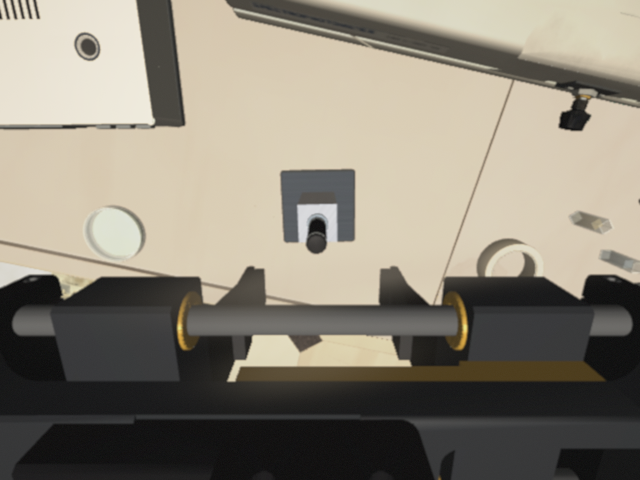

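View pics/s9.png

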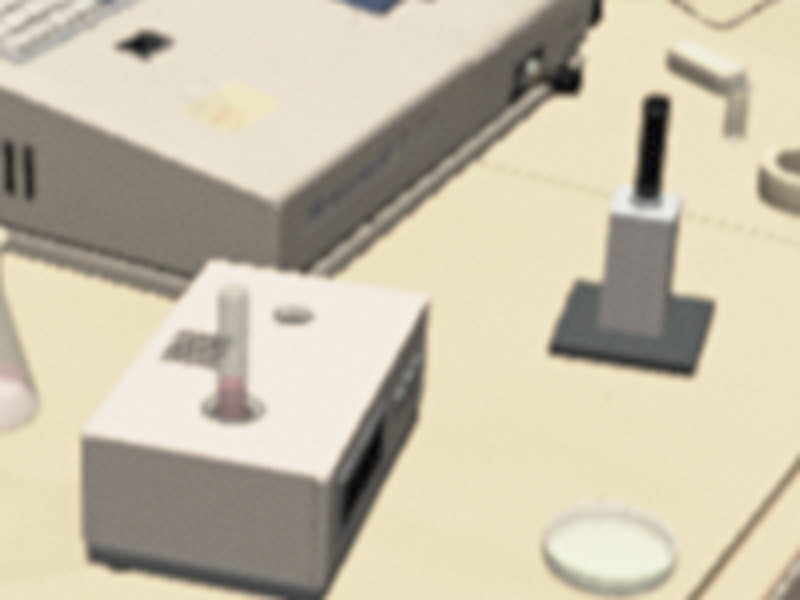

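```bash
python3 - <<'E'
from h import *
import pickle
s,w,t=pickle.load(open("c9.pkl","rb"))
crop(w,270,160,100,100,6,"pics/w9c.png")
o,M=st()
top=plane(w,316.5,235,.149);print(top,M.T@(top-o["position"])*1e3);print("button",plane(w,88,46,.08))
col=plane(w,317,223,.089);print(col)
# tube check
S=lambda x,y:(280+(x+.5)/4-.5,150+(y+.5)/4-.5)
print("rim",plane(s,*S(234,292),.145))
E
```

```text
t13.10 p [ 0.4826 -0.2423  0.2202] x [ 0.226 -0.974 -0.001] y [-0.     0.001 -1.   ] z [ 0.974  0.226 -0.   ] F [-0.01 -0.31  0.22] w0.0609 q [-0.67  0.42  1.65  0.    1.08  0.67]
[ 0.48932766 -0.23888986  0.149     ] [-1.72722077 71.15341115  7.33127184]
button [ 0.58523595 -0.02442668  0.08      ]
[ 0.48321828 -0.23979984  0.089     ]
rim [0.56146301 0.07399487 0.145     ]
```

View pics/w9c.png

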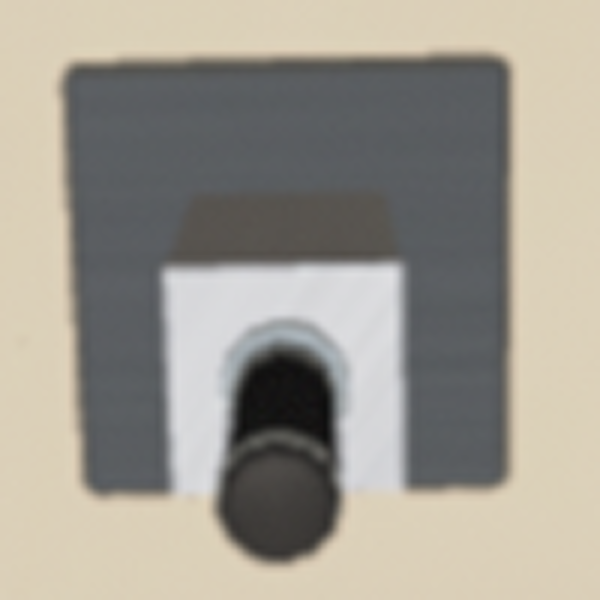

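```bash
python3 - <<'E'
from h import *
import pickle
s,w,t=pickle.load(open("c9.pkl","rb"))
o,M=st()
for a in((316.3,243.7,.149),(317.5,223,.089),(316.7,230,.085)):
    P=plane(w,*a);print(P,M.T@(P-o["position"])*1e3)
w=robot.camera("wrist");crop(w,270,160,100,100,6,"pics/w10c.png")
E
```

```text
t13.10 p [ 0.4826 -0.2423  0.2202] x [ 0.226 -0.974 -0.001] y [-0.     0.001 -1.   ] z [ 0.974  0.226 -0.   ] F [-0.01 -0.31  0.22] w0.0609 q [-0.67  0.42  1.65  0.    1.08  0.67]
[ 0.48272082 -0.24021528  0.149     ] [-1.93073183 71.15499964  0.59587306]
[ 0.48332026 -0.24024667  0.089     ] [ -1.69873864 131.1546631    1.18483152]
[ 0.47556364 -0.24117204  0.085     ] [ -2.54763926 135.15717056  -6.57923208]
```

View pics/w10c.png

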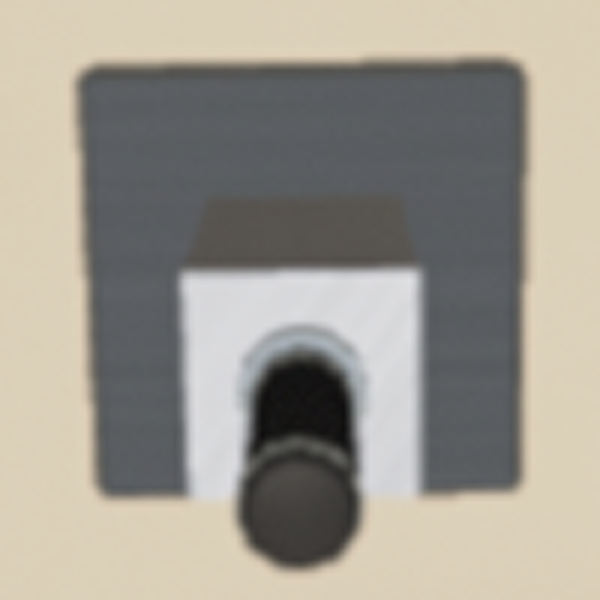

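```bash
python3 -m creep '[[[0,30,0],0,0.7],[[0,40,0],0,0.7],[[0,30,0],0,0.7],[[0,14,0],0,0.7],[[0,8,0],0,0.7],[[0,0,0],0,0.7],[[0,0,0],0,0.7]]'
python3 - <<'E'
from h import *
o,M=st([.483,-.2425,.097])
w=robot.camera("wrist");crop(w,200,150,260,195,3,"pics/w11c.png")
E
```

```text
time: 13.85
position: [0.4837, -0.2425, 0.099]
tool_rot: [-0.554, 0.439, -0.44, 0.554]
ft_force: [0.6, -0.0, 0.0]
grip_width: 0.061
t13.85 p [ 0.4837 -0.2425  0.099 ] x [ 0.228 -0.974  0.001] y [ 0.001 -0.001 -1.   ] z [0.974 0.228 0.001] F [ 0.57 -0.03  0.03] w0.0610 q [-0.67  0.6   1.75  0.    0.79  0.67]
shift mm [-0.2  2.  -0.6]
```

View pics/w11c.png

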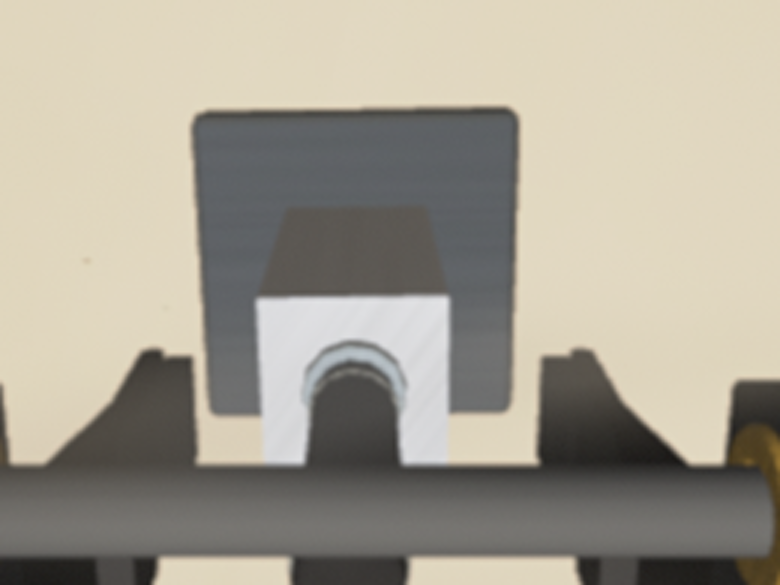

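```bash
python3 -m creep '[[[-2,1.5,0],0,0.7],[[0,0,0],0,0],[[0,0,0],0,0],[[0,0,0],0,0],[[0,0,0],0,0],[[0,0,0],0,0],[[0,0,0],0,0],[[0,0,0],0,0]]' 40
python3 -m creep '[[[0,0,0],0,0],[[0,0,0],0,0],[[0,0,0],0,0]]'; python3 -c "
from h import *
st()"
```

```text
time: 14.7
position: [0.4824, -0.2409, 0.0968]
tool_rot: [-0.554, 0.44, -0.44, 0.554]
ft_force: [0.5, 0.2, -0.0]
grip_width: 0.0154
time: 15.0
position: [0.4824, -0.2409, 0.0968]
tool_rot: [-0.554, 0.44, -0.44, 0.554]
ft_force: [-0.2, 0.2, -0.0]
grip_width: 0.0153
t15.00 p [ 0.4824 -0.2409  0.0968] x [ 0.227 -0.974 -0.   ] y [-0.  0. -1.] z [ 0.974  0.227 -0.   ] F [-0.24  0.25 -0.03] w0.0153 q [-0.67  0.6   1.76  0.    0.79  0.67]
```

```bash
python3 -m creep '[[[0,-10,0],0,0],[[0,-25,0],0,0],[[0,-35,0],0,0],[[0,-30,0],0,0],[[0,-15,0],0,0],[[0,0,0],0,0],[[-15,0,12],0,0],[[-30,0,24],0,0]]'
python3 -m creep '[[[-35,0,28],0,0],[[-35,0,28],0,0],[[-35,0,28],0,0],[[-25,0,20],0,0],[[-12,0,9],0,0],[[0,0,0],0,0],[[0,0,0],0,0],[[0,0,0],0,0]]'
python3 - <<'E'
from h import *
import pickle
o,M=st([.585,-.025,.2])
s=robot.camera("side");w=robot.camera("wrist")
pickle.dump((s,w),open("c12.pkl","wb"))
crop(w,220,140,200,150,4,"pics/w12.png");crop(s,300,130,110,150,4,"pics/s12.png")
E
```

```text
time: 15.8
position: [0.5067, -0.1901, 0.2113]
tool_rot: [0.553, -0.441, 0.441, -0.553]
ft_force: [0.3, -0.0, -1.0]
grip_width: 0.0154
time: 16.6
position: [0.5844, -0.0265, 0.2115]
tool_rot: [0.554, -0.44, 0.44, -0.553]
ft_force: [-0.9, 0.4, -0.7]
grip_width: 0.015
t16.60 p [ 0.5844 -0.0265  0.2115] x [ 0.225 -0.974  0.   ] y [-0.001 -0.    -1.   ] z [ 0.974  0.225 -0.001] F [-0.88  0.38 -0.71] w0.0150 q [-0.24  0.49  1.55 -0.    1.11  1.11]
shift mm [-1.3 11.5  0.9]
```

View pics/w12.png

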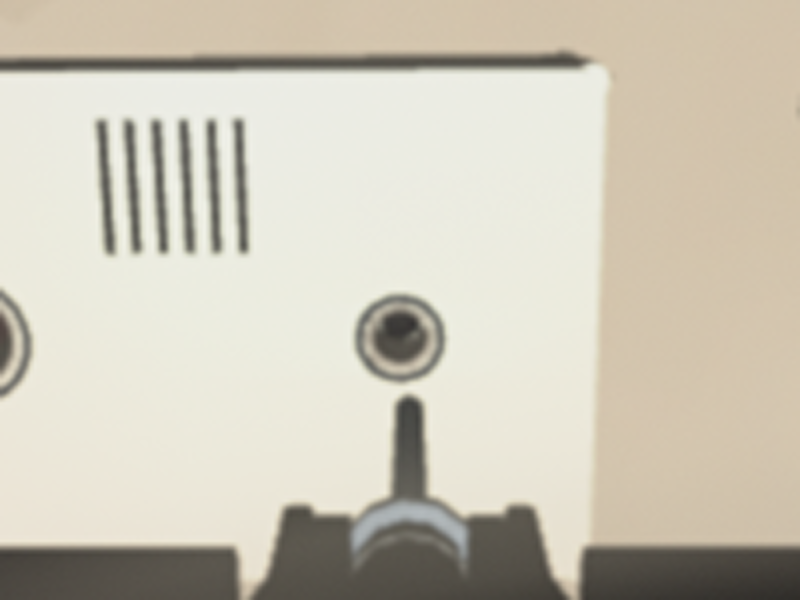

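View pics/s12.png

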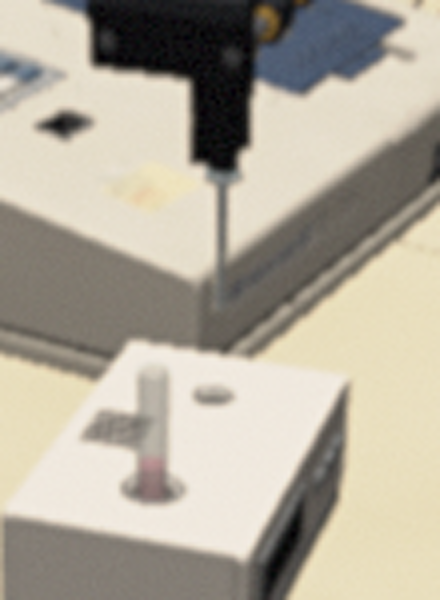

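```bash
python3 - <<'E'
from h import *
import pickle
s,w=pickle.load(open("c12.pkl","rb"))
o,M=st()
H=plane(w,220+400/4,140+338/4,.08)
T=plane(w,220+409/4,140+408/4,o["position"][2]-.0818)
print(H,T,M.T@(H-T)*1e3,M.T@(T-o["position"])*1e3)
print(tri(w,(322.2,242),s,(300+221/4,130+302/4)))
E
```

```text
t16.70 p [ 0.5846 -0.0265  0.2118] x [ 0.225 -0.974  0.   ] y [-0.001 -0.    -1.   ] z [ 0.974  0.225 -0.001] F [ 0.64 -0.58 -0.49] w0.0152 q [-0.24  0.49  1.55 -0.    1.11  1.11]
[ 0.58442453 -0.02447942  0.08      ] [ 0.58391114 -0.02663954  0.12995927] [-1.99385045 49.95854598  1.0132194 ] [-3.60065800e-02  8.18003980e+01 -7.02843438e-01]
(array([ 0.58398749, -0.02701178,  0.13316049]), np.float64(0.002132596052297422))
```

Shift x −2, z +1; lower until the tip is about 8 mm above the mouth, then recheck.

```bash
python3 -m creep '[[[-2,10,1],0,0],[[0,20,0],0,0],[[0,10,0],0,0],[[0,3,0],0,0],[[0,0,0],0,0],[[0,0,0],0,0],[[0,0,0],0,0]]'
python3 - <<'E'
from h import *
import pickle
o,M=st()
s=robot.camera("side");w=robot.camera("wrist")
pickle.dump((s,w),open("c13.pkl","wb"))
crop(w,270,190,100,75,8,"pics/w13.png");crop(s,310,190,80,60,8,"pics/s13.png")
E
```

```text
time: 17.4
position: [0.5863, -0.0229, 0.1695]
tool_rot: [-0.554, 0.439, -0.44, 0.554]
ft_force: [0.6, 0.1, -1.2]
grip_width: 0.0149
t17.40 p [ 0.5863 -0.0229  0.1695] x [ 0.227 -0.974  0.001] y [ 0.002 -0.    -1.   ] z [0.974 0.227 0.001] F [ 0.61  0.15 -1.16] w0.0149 q [-0.23  0.54  1.58  0.    1.01  1.11]
```

View pics/w13.png

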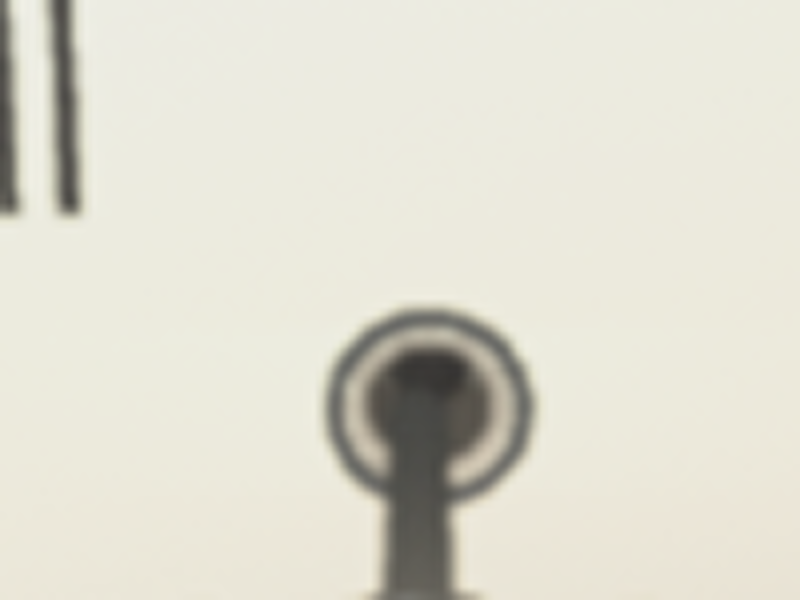

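View pics/s13.png

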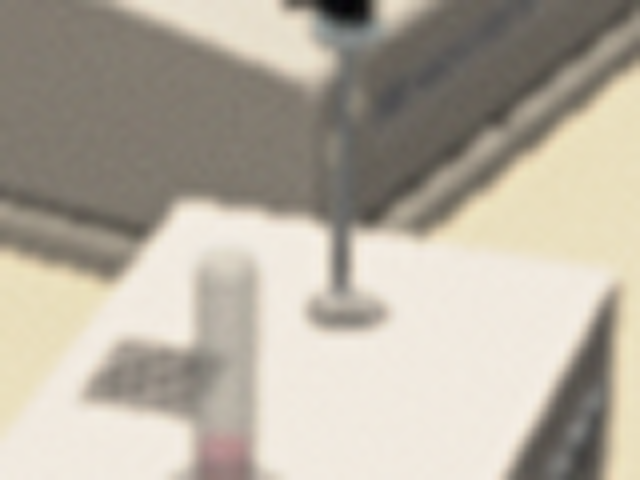

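```bash
python3 - <<'E'
from h import *
import pickle
s,w=pickle.load(open("c13.pkl","rb"))
o,M=st()
H=plane(w,270+430/8,190+405/8,.08)
for r in(390,400,410,420):
    T=plane(w,270+418/8,190+r/8,o["position"][2]-.0818);print(r,M.T@(H-T)*1e3)
H2=plane(s,310+346/8,190+310/8,.08);T2=plane(s,310+340/8,190+292/8,o["position"][2]-.0818);print(H,H2,M.T@(H2-T2)*1e3)
w=robot.camera("wrist");crop(w,300,220,50,40,16,"pics/w14.png")
E
```

```text
t17.50 p [ 0.5861 -0.0228  0.1694] x [ 0.227 -0.974  0.001] y [ 0.001 -0.    -1.   ] z [0.974 0.227 0.001] F [-0.12 -0.67 -0.55] w0.0153 q [-0.23  0.54  1.58  0.    1.01  1.11]
390 [ 1.21064082  7.64264786 -3.90563134]
400 [ 1.21050045  7.64384718 -2.89426795]
410 [ 1.21035978  7.64504911 -1.8807095 ]
420 [ 1.21021881  7.64625365 -0.86494884]
[ 0.5847427  -0.02444554  0.08      ] [ 0.58591903 -0.02698508  0.08      ] [ 4.97679319  7.64902998 -0.27555198]
```

View pics/w14.png

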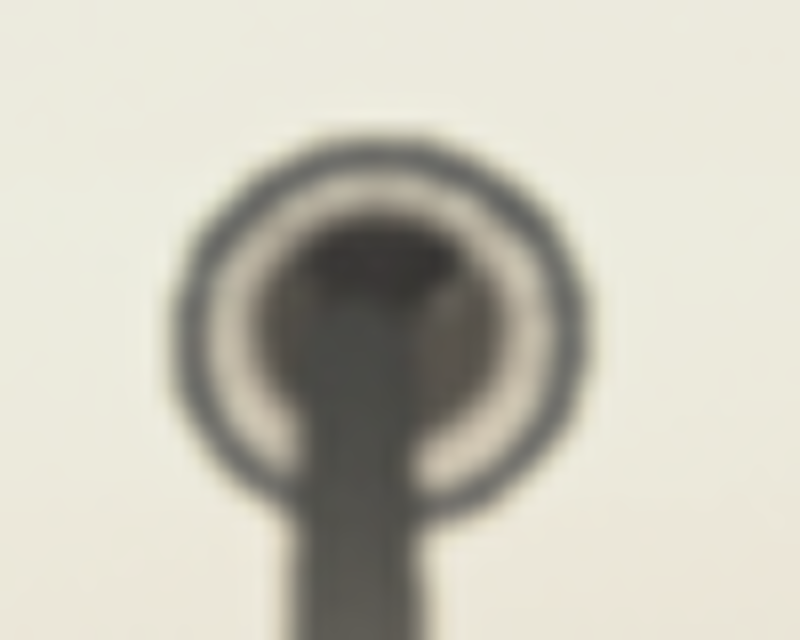

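```bash
python3 -m creep '[[[1.3,0,-1.4],0,0],[[0,5,0],0,0],[[0,5,0],0,0],[[0,0,0],0,0],[[0,0,0],0,0]]'
python3 - <<'E'
from h import *
o,M=st([.5847,-.0245,.16])
w=robot.camera("wrist");crop(w,300,220,50,40,16,"pics/w15.png")
E
```

```text
time: 18.05
position: [0.5844, -0.0243, 0.1584]
tool_rot: [0.554, -0.44, 0.439, -0.554]
ft_force: [0.1, -0.6, 0.1]
grip_width: 0.0151
t18.05 p [ 0.5844 -0.0243  0.1584] x [ 0.227 -0.974 -0.   ] y [-0.001  0.    -1.   ] z [ 0.974  0.227 -0.001] F [ 0.06 -0.57  0.07] w0.0151 q [-0.23  0.55  1.6   0.    0.99  1.11]
shift mm [ 0.2 -1.6  0.3]
```

View pics/w15.png

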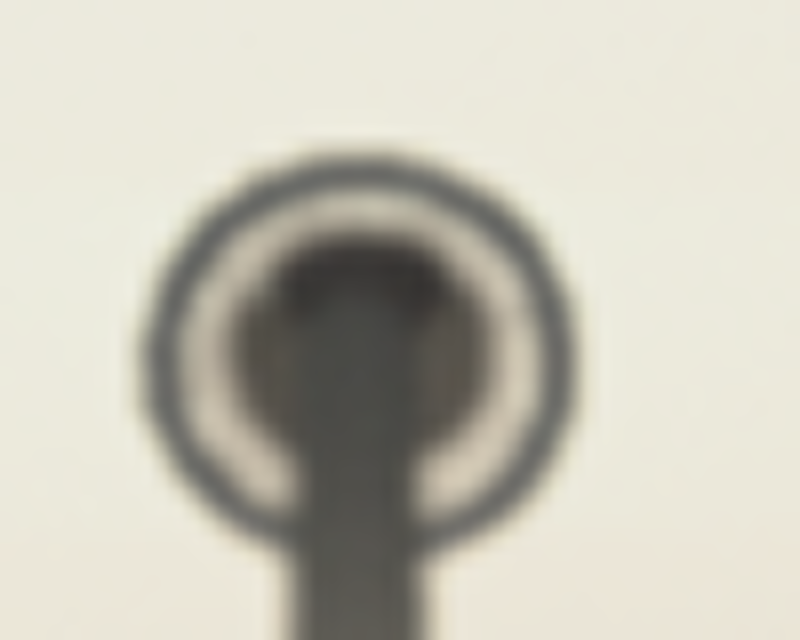

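```bash
python3 -m creep '[[[0,5,0],0,0],[[0,5,0],0,0],[[0,3,0],0,0],[[0,0,0],0,0],[[0,0,0],0,0]]'; python3 -m creep '[[[0,2,0],0,0],[[0,0,0],0,0],[[0,0,0],0,0]]'; python3 -m creep '[[[0,2,0],0,0],[[0,0,0],0,0],[[0,0,0],0,0]]'
```

```text
time: 18.6
position: [0.5846, -0.0243, 0.1456]
tool_rot: [0.554, -0.44, 0.44, -0.554]
ft_force: [-0.6, -0.1, -0.4]
grip_width: 0.0151
time: 18.9
position: [0.5846, -0.0244, 0.1438]
tool_rot: [-0.554, 0.44, -0.44, 0.554]
ft_force: [0.7, -0.5, -0.5]
grip_width: 0.0151
time: 19.2
position: [0.5846, -0.0244, 0.1418]
tool_rot: [0.554, -0.44, 0.44, -0.554]
ft_force: [-0.2, -0.1, -0.6]
grip_width: 0.0153
```

```bash
for i in 1; do :; done; python3 -m creep '[[[0,1.5,0],0,0],[[0,0,0],0,0],[[0,0,0],0,0]]'; python3 -m creep '[[[0,1.5,0],0,0],[[0,0,0],0,0],[[0,0,0],0,0]]'; python3 -m creep '[[[0,1.5,0],0,0],[[0,0,0],0,0],[[0,0,0],0,0]]'
```

```text
time: 19.5
position: [0.5846, -0.0243, 0.1405]
tool_rot: [-0.554, 0.44, -0.44, 0.554]
ft_force: [-0.3, -0.7, 1.9]
grip_width: 0.015
time: 19.8
position: [0.5847, -0.0244, 0.1389]
tool_rot: [-0.554, 0.44, -0.44, 0.554]
ft_force: [-0.6, 0.2, 1.4]
grip_width: 0.0153
time: 20.1
position: [0.5847, -0.0244, 0.1374]
tool_rot: [-0.554, 0.44, -0.44, 0.554]
ft_force: [-1.2, 0.3, 3.8]
grip_width: 0.0153
```

Spring force as expected; carry on to the stop.

```bash
python3 -m creep '[[[0,1,0],0,0],[[0,0,0],0,0],[[0,0,0],0,0]]'; python3 -m creep '[[[0,1,0],0,0],[[0,0,0],0,0],[[0,0,0],0,0]]'; python3 -m creep '[[[0,0.7,0],0,0],[[0,0,0],0,0],[[0,0,0],0,0]]'
```

```text
time: 20.4
position: [0.5847, -0.0244, 0.1367]
tool_rot: [-0.554, 0.44, -0.44, 0.554]
ft_force: [-1.1, 0.2, 6.3]
grip_width: 0.015
time: 20.7
position: [0.5849, -0.0244, 0.1366]
tool_rot: [-0.554, 0.439, -0.44, 0.554]
ft_force: [-2.3, 0.4, 10.1]
grip_width: 0.0153
time: 21.0
position: [0.5849, -0.0244, 0.1365]
tool_rot: [-0.554, 0.439, -0.44, 0.554]
ft_force: [-2.5, 1.0, 13.9]
grip_width: 0.0149
```

```bash
python3 -m creep '[[[0,0,0],0,0],[[0,0,0],0,0],[[0,0,0],0,0],[[0,0,0],0,0]]'
python3 - <<'E'
from h import *
o,M=st()
w=robot.camera("wrist");crop(w,0,0,640,480,1,"pics/w16.png")
w=robot.camera("side");crop(w,260,150,200,150,4,"pics/s16.png")
E
```

```text
time: 21.4
position: [0.5849, -0.0244, 0.1365]
tool_rot: [-0.554, 0.439, -0.44, 0.554]
ft_force: [-2.0, 0.4, 13.9]
grip_width: 0.015
t21.40 p [ 0.5849 -0.0244  0.1365] x [ 0.227 -0.974  0.001] y [ 0.001 -0.    -1.   ] z [0.974 0.227 0.001] F [-1.96  0.41 13.89] w0.0150 q [-0.23  0.58  1.61 -0.    0.94  1.11]
```

View pics/w16.png

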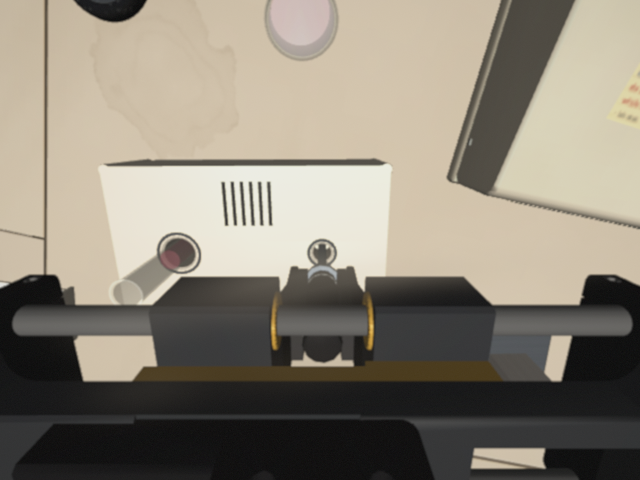

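View pics/s16.png

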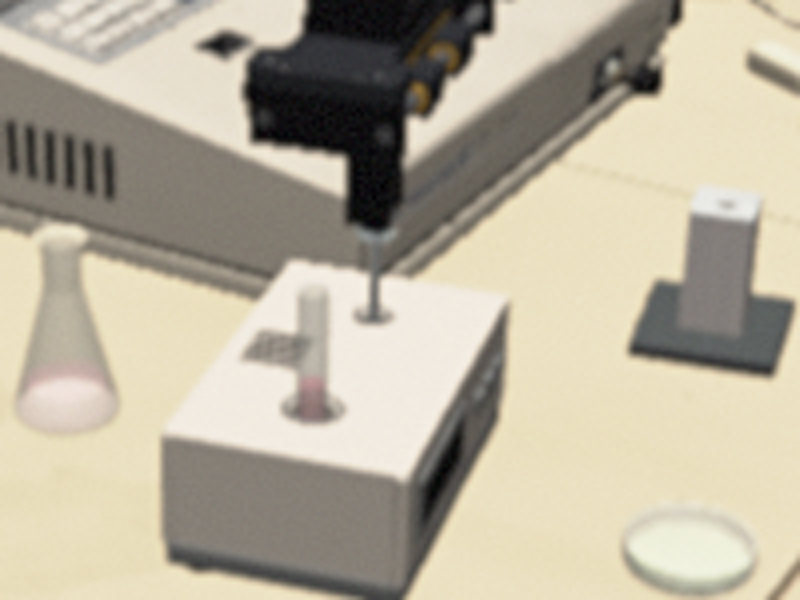

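The wrist view shows the stylus at the centre of the button hole (322,250) and the tube in the well at about (180,252). The side view shows the tube upright and the flask, dish and stand undisturbed. The push is steady at 13.9 N, so I'm handing in.

```bash
python3 -c "
from rig import robot
print(robot.hand_in())"
```

```text
the job is handed in; nothing more can be done
None
```

I put the tube in the reader's well and let go of it. I then pressed the button with the stylus and handed in at about 21.5 s, still gripping the stylus and holding the button down. No verdict was reported.

- **Tube:** I felt the well floor at 3.4 N with the fingertips at z ≈ 0.101 m, where the foot should be at the bottom, and then opened the fingers. In the later side and wrist pictures it stands upright in the well.
- **Stylus and button:** The button's spring resisted from about 2 to 6 N. The tool then stopped going down at z ≈ 0.1365 m while the force kept rising, so the button is on its rigid stop. That puts the tip about 25 mm below the hole's mouth. At hand-in the push was steady at 13.9 N, with a 40 N grip setting on the handle (15 mm opening).
- **Other things:** In the last pictures the flask and petri dish look where they were. Only part of the stopwatch is in view there, and I did not measure any of the three again. Nothing I did came near them.
- **Disagreements:** The side camera placed the holes about 2–5 mm from where the other cameras did. I used the wrist camera for the final alignment; both the tube and the stylus went in without touching the sides that I could detect.

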